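# Close the dust filter box in the hobby workshop

### The job

Close the green dust filter box on the bench with the grey cover that has a tongue on one edge: hook the tongue into the slot under the box's raised lip with the cover tilted, then swing the other edge down until the cover lies flat and fully home inside the low rim, and let go. Leave the plain cover without a tongue where it lies.

Things in the scene. Friction and masses are not known exactly. Their poses are not given: they have to be found in the camera images.
- case: Green filter box, fixed, 176 (x) x 140 (y) x 83 mm high, open top, white filter inside, black spigot on the +x end to x=128. Origin: centre of underside; z up; -x is the end with the raised lip, roughly facing the robot. Seat: level ledge at z=60. Rim: top z=70, inner faces x=78, y=-62 and 62. Seated, the cover's origin is at x=6 to 18, y=-12 to 12, z=60, x axes aligned (all mm, box frame)
- cover: Right cover, loose, flat on the bench left or right of the box: grey plate 120 (x) x 100 (y) x 6 mm, with a tongue 22 mm long, 56 wide, 5 thick amid its -x edge, level with the underside; 0.16 kg. Origin: centre of the plate's underside (tongue not counted), z up, -x to the tongue, roughly towards the robot. Grip rib on top over the origin: 14 mm thick (x), 50 long (y), from z=6 to 36 mm
- tongue (a point): End of the cover's tongue, at x=-82, y=0, z=2.5 mm in the cover's frame, same axes. Its slot, in the box's frame (mm): under the lip, open towards +x; lip edge x=-54, back x=-78, y=-40 to 40 between solid cheeks, z=60 to 78; lip's top z=83. Held level, the cover does not fit between lip and rim: the tongue enters with the cover's +x edge raised by 10 to 20 degrees
- plain_cover: Wrong cover, loose on the bench on the other side of the box, to be left alone: grey plate 110 x 110 x 6 mm without any tongue, same grip rib on top. Origin: centre of its underside, z up
Mind the look-alikes: they are no part of the job. What is shaped like the cover but yellow is not meant.

How it is judged:
By the outcome, as a careful person would: the job done as asked, in the order asked, and still so for the second after the job is handed in, with the robot touching nothing.
It also fails if it takes over 40 s, if anything falls off the work surface, if the arm or the gripper's body presses on something with over 40 N, if the wrist force passes 120 N, or if a joint passes its speed limit or range.

### The arm

A 6-joint arm with a two-finger parallel gripper is mounted at the origin on the work surface. World frame = base frame: x ahead of the robot, y to its left, z up, the work surface at z = 0. Lengths are in m, angles in rad, forces in N, time in s.
With the tool pointing down it reaches from about 0.325 to 0.9 m from the base axis. Payload 3.5 kg.
Tool frame: the origin (TCP) lies where the fingers leave the gripper's body, on its centre line; the fingertips stand 73 mm ahead of it and the grasp point (between the pads) lies 54 mm ahead of it; z points along the fingers, y is the line along which they close (so a half turn about z gives the same grasp; the last joint's range is limited). The gripper opens to 85 mm and grips with 20 to 120 N. Pads are 22 mm wide; open, the fingers measure 114 mm over their backs; the gripper's body (76 mm by 85 mm) begins 54 mm behind the grasp point. The pads swing forward as they close: fully open they stand 13 mm farther back than shut.
Start: joints at [-1.215, 0.276, -0.026, 1.268, 0, 1.467], TCP at [0.277, -0.56, 0.304] pointing down, gripper open.
Joint ranges: [-3.12, 3.12], [-0.85, 1.88], [-1.08, 1.24], [-1.95, 2.15], [-1.57, 1.53], [-3.14, 3.14]. Speed limits (rad/s): [2.57, 2.57, 3.14, 3.14, 3.14, 3.14].

### API

Orientations are given as [roll, pitch, yaw] about the fixed x, y, z axes, in that order (R = Rz(yaw) Ry(pitch) Rx(roll)).
In Python, from workcell import robot gives the robot as it stands.
- The arm moves only by the shell command python3 -m crank 'ROWS'. ROWS is text: rows parted by semicolons, each of 7 numbers parted by spaces: the shift along the tool's x, y, z in mm, then the turn, a rotation vector about the tool's x, y, z in degrees, then the finger opening in mm, from 0 to 85.4. In form: dx dy dz rx ry rz gripper; .... A call has 1 to 5 rows; each row is the pose to reach, as a shift and turn from the pose commanded when the call began, along the tool's axes at that moment; what a row does not reach only later rows make up. A row lasts 1/12 s, in which the tool goes at most 41.7 mm and 7.16 degrees, less where a joint would pass 70% of its speed; a pose out of reach is approached as far as the arm can. A call with a gripper value outside its range is refused whole. The fingers move at their own pace and stop on an object; the grip force is fixed at half the most. Time passes only in rows, so rows that repeat a pose let the fingers close. It gives the time, the measured TCP pose, the force, the opening and the grip force at its end, in the units of the state.
- robot.observe(): the state, without advancing time (a new reading comes with each control period).
- robot.camera(name): name is "side" or "top" or "wrist"; returns a dict with "image" (384x512x3 uint8, blue, green, red), "depth" (384x512 float32, m along the optical axis (not along the pixel's ray), 0 where there is no reading), "mtx" (3x3 intrinsics, pixels), "position" and "attitude" of the camera in the world. Camera axes: x right, y down, z forward; pixel columns grow to the right and rows downward; lengths in m; the calibration is good to about 2 mm. A picture is of the moment at which its call begins.
- robot.job_done(): hands the job in; it is judged then, once.
The state is a dict: "time_s": time; "qpos": joint angles; "dq": joint speeds; "joint_torque": joint torques, N m; "tcp_pos": TCP position; "tcp_rot": TCP orientation; "force": force on the tool from outside, world axes, zero at the start; "ft_torque": the same for the moment, N m; "grip_width": finger opening in m; "grasp_force": force on a finger pad.
Only numpy, scipy, OpenCV 4.12 (cv2) and the standard library are available. Lean on these libraries where they do the work, as an engineer would, in place of code of your own. Each camera call takes 0.05 s, during which the arm holds its last target. There are 200 camera calls.

## Working session

There is one attempt and no reset: what is moved stays moved. The work goes in short steps, Python scripts to look and compute and a shell command to move; the robot and the scene stay as the last step left them, time stands still between calls to the robot, and variables do not carry over. Pictures are saved under pics/ and viewed, at most 10 in all, crops included, and the job is handed in when it is done.

```bash
mkdir -p pics; ls; python3 - <<'E'
from workcell import robot
import cv2,numpy as np
a=robot.camera("top");b=robot.camera("side")
np.savez('top0.npz',**a);np.savez('side0.npz',**b)
cv2.imwrite('pics/top0.png',a['image']);cv2.imwrite('pics/side0.png',b['image'])
for c in(a,b):print(c['mtx'],c['position'],c['attitude'])
print(robot.observe())
E
```

```text
pics
[[378.90919755   0.         256.51873031]
 [  0.         378.90919755 197.41495557]
 [  0.           0.           1.        ]] [0.40676736 0.04156032 1.12994601] [-3.06788493e+00 -2.36944058e-03 -1.59245199e+00]
[[368.92997429   0.         255.55814102]
 [  0.         368.92997429 190.81831522]
 [  0.           0.           1.        ]] [0.28813662 0.64764753 0.67146752] [-2.37685617 -0.00439046 -2.8375974 ]
{'time_s': 0.1, 'qpos': array([-1.21538247e+00,  2.77070437e-01, -2.77601032e-02,  1.26801551e+00,
        2.28515920e-05,  1.46741422e+00]), 'dq': array([ 7.86493627e-04, -1.97750950e-03,  2.52432640e-03,  1.49233320e-05,
        9.77480963e-04, -1.00304352e-03]), 'joint_torque': array([-1.38500172e-05, -4.46707892e+01,  2.96128392e+01,  8.44385242e-03,
       -5.88778221e-05,  1.30860425e-05]), 'tcp_pos': array([ 0.27659893, -0.5598256 ,  0.30285528]), 'tcp_rot': array([-3.13955623e+00, -2.34256911e-04,  4.58795696e-01]), 'force': array([ 0.15628584,  0.29042801, -0.40560715]), 'ft_torque': array([0.00392304, 0.03080094, 0.00809196]), 'grasp_force': 0.0, 'grip_width': 0.08528974305738136}
```

View pics/top0.png

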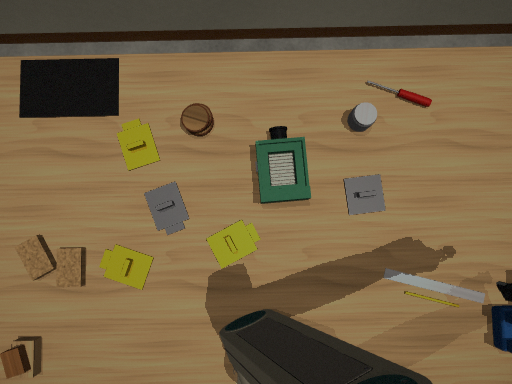

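The cover with the tongue is at about (167,206), tongue pointing down to (175,229). The box is at (283,170) with its spigot at (278,131), and the plain cover is at (364,194). I'll enlarge the first two.

```bash
cat > h.py <<'E'
import numpy as np
from scipy.spatial.transform import Rotation as R
def ray(c,u,v,z):
    "pixel -> world point at height z"
    d=R.from_euler('xyz',c['attitude']).as_matrix()@np.linalg.inv(c['mtx'])@[u,v,1]
    return c['position']+d*(z-c['position'][2])/d[2]
def dep(c,u,v):
    z=np.median(c['depth'][v-1:v+2,u-1:u+2])
    return c['position']+R.from_euler('xyz',c['attitude']).as_matrix()@np.linalg.inv(c['mtx'])@[u,v,1]*z
def proj(c,p):
    q=R.from_euler('xyz',c['attitude']).inv().apply(np.asarray(p)-c['position'])@c['mtx'].T
    return q[...,:2]/q[...,2:]
E
python3 - <<'E'
import numpy as np,cv2
a=np.load('top0.npz')['image']
x=cv2.resize(a[175:240,135:200],None,fx=6,fy=6,interpolation=cv2.INTER_CUBIC)
y=cv2.resize(a[120:210,245:320],None,fx=5,fy=5,interpolation=cv2.INTER_CUBIC)
o=np.zeros((450,775,3),np.uint8);o[:390,:390]=x;o[:450,400:775]=y
cv2.imwrite('pics/crop0.png',o)
E
```

```text
(no output)
```

View pics/crop0.png

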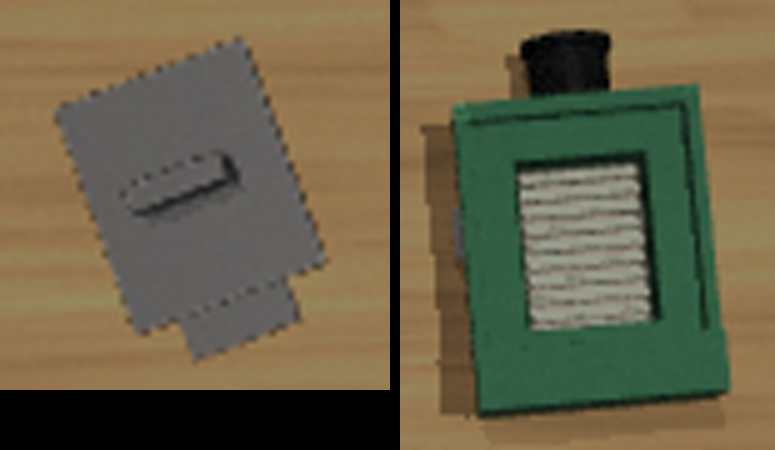

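The left crop shows the cover's four corners and its tongue end at (195,362)-(300,322). The right crop shows the rim's outer corners at (455,105) and (698,86), and the lip corners at (480,412) and (730,390).

```bash
python3 - <<'E'
from h import *
c=np.load('top0.npz')
def pts(l,s,ou,ov,zs): return np.array([ray(c,(x+.5)/s-.5+ou,(y+.5)/s-.5+ov,z) for (x,y),z in zip(l,zs)])
def fit(M,W):
    M=np.array(M)/1000.;m=M.mean(0);w=W[:,:2].mean(0)
    A=M-m;B=W[:,:2]-w
    t=np.arctan2((A[:,0]*B[:,1]-A[:,1]*B[:,0]).sum(),(A*B).sum())
    r=np.array([[np.cos(t),-np.sin(t)],[np.sin(t),np.cos(t)]])
    print('org',w-r@m,'yaw',np.degrees(t),'res mm',((B-A@r.T)*1000).round(1).tolist())
W=pts([(240,38),(55,112),(137,335),(325,262),(195,362),(300,322)],6,135,175,[.006]*4+[.005]*2)
fit([(60,-50),(60,50),(-60,50),(-60,-50),(-82,28),(-82,-28)],W)
W=pts([(455-400,105),(698-400,86),(80,412),(330,390)],5,245,120,[.07,.07,.083,.083])
fit([(88,70),(88,-70),(-88,70),(-88,-70)],W)
for u,v in[(283,145),(263,170),(280,196),(302,170),(304,190),(262,190),(283,200)]:print(u,v,dep(c,u,v))
E
```

```text
org [0.47086953 0.30589506] yaw 20.149977630873405 res mm [[-0.2, 0.7], [-0.7, -1.3], [0.9, -0.3], [0.4, 0.8], [0.1, -0.3], [-0.6, 0.4]]
org [ 0.56311684 -0.03782989] yaw 3.461940785584606 res mm [[-0.2, -0.9], [-0.6, 0.7], [-0.0, -0.3], [0.8, 0.6]]
283 145 [ 0.6348577  -0.04185344  0.05791096]
263 170 [0.56363785 0.01715904 0.05934982]
280 196 [ 0.48654659 -0.02775636  0.08288077]
302 170 [ 0.56148585 -0.09412862  0.057856  ]
304 190 [ 0.50180609 -0.09479396  0.08297783]
262 190 [0.50444609 0.02172496 0.08145862]
283 200 [ 0.47564193 -0.03620687  0.07702305]
```

```bash
cat >> h.py <<'E'
BOX=((.5631,-.0378),3.46); COV=((.4709,.3059),20.15)
def tool(obj,x,y,z,tilt=0,g=.083,origin_z=0):
    "tool pose for cover pose: cover origin at (x,y,z) mm in obj frame, +x edge raised by tilt deg; g=TCP height over cover underside"
    (ox,oy),yaw=obj
    O=R.from_euler('z',yaw,degrees=True); C=O*R.from_euler('y',-tilt,degrees=True)
    p=np.array([ox,oy,0])+O.apply(np.array([x,y,z])/1000)
    return p+C.apply([0,0,g]), C*R.from_euler('z',90,degrees=True)*R.from_euler('x',180,degrees=True)
def go(obj,*a,**k):
    from workcell import robot
    s=robot.observe();p,r=tool(obj,*a,**k);r0=R.from_euler('xyz',s['tcp_rot'])
    print('t',s['time_s'],'mm',(r0.inv().apply(p-s['tcp_pos'])*1000).round(1),'deg',np.degrees((r0.inv()*r).as_rotvec()).round(2),'F',s['force'].round(1),'w',round(s['grip_width']*1000,1),s['grasp_force'])
E
m(){ :; }
python3 -m crank '112 -138 0 0 0 0 85;112 -138 0 0 0 0 85;112 -138 0 0 0 0 85;112 -138 0 0 0 0 85;112 -138 0 0 0 0 85' 
python3 -m crank '112 -138 0 0 0 0 85;112 -138 0 0 0 0 85;112 -138 0 0 0 0 85;112 -138 0 0 0 0 85;112 -138 0 0 0 0 85'
python3 -m crank '112 -138 0 0 0 0 85;112 -138 0 0 0 0 85;112 -138 0 0 0 0 85;112 -138 0 0 0 0 85;112 -138 0 0 0 0 85'
python3 -m crank '112 -138 0 0 0 0 85;112 -138 0 0 0 0 85;112 -138 0 0 0 0 85;112 -138 0 0 0 0 85;112 -138 0 0 0 0 85'
python3 -m crank '110 -138 0 0 0 -34 85;110 -138 0 0 0 -34 85;110 -138 0 0 0 -34 85;110 -138 0 0 0 -34 85;110 -138 0 0 0 -34 85'
python3 -m crank '0 0 0 0 0 -34 85;0 0 0 0 0 -34 85;0 0 0 0 0 -34 85;0 0 0 0 0 -34 85;0 0 0 0 0 -34 85'
python3 -c "
from h import *
go(COV,0,0,120)"
```

```text
time_s: 0.52
tcp_pos: [0.3158, -0.3813, 0.3029]
tcp_rot: [-3.136, -0.001, 0.462]
force: [-1.3, 1.4, -0.2]
grip_width: 0.085
grasp_force: 0.0
time_s: 0.93
tcp_pos: [0.3549, -0.2092, 0.3034]
tcp_rot: [-3.138, -0.0, 0.463]
force: [0.2, 0.7, -1.1]
grip_width: 0.0852
grasp_force: 0.0
time_s: 1.35
tcp_pos: [0.395, -0.0365, 0.3039]
tcp_rot: [-3.14, -0.001, 0.464]
force: [-0.3, -0.6, 0.0]
grip_width: 0.085
grasp_force: 0.0
time_s: 1.77
tcp_pos: [0.4352, 0.1371, 0.3039]
tcp_rot: [-3.14, -0.002, 0.464]
force: [-0.5, -0.0, 0.7]
grip_width: 0.0851
grasp_force: 0.0
time_s: 2.18
tcp_pos: [0.4732, 0.3099, 0.3035]
tcp_rot: [3.141, -0.003, 1.061]
force: [0.8, -0.6, -0.7]
grip_width: 0.085
grasp_force: 0.0
time_s: 2.6
tcp_pos: [0.472, 0.305, 0.3033]
tcp_rot: [-3.141, 0.001, 1.651]
force: [0.3, 0.3, 0.2]
grip_width: 0.085
grasp_force: 0.0
t 2.6 mm [  1.1  -1.  100.3] deg [ -0.04   0.04 -15.55] F [0.3 0.3 0.2] w 85.0 0.0
```

```bash

python3 -m crank '1 -1 100 0 0 -15.5 60;1 -1 100 0 0 -15.5 60;1 -1 100 0 0 -15.5 60;1 -1 100 0 0 -15.5 60;1 -1 100 0 0 -15.5 60' | tail -1
python3 - <<'E'
from h import *
import cv2
from workcell import robot
go(COV,0,0,0)
c=robot.camera("wrist");np.savez('w1.npz',**c);s=robot.observe()
img=c['image'].copy()
O=R.from_euler('z',20.15,degrees=True)
P=O.apply(np.array([[60,-50,6],[60,50,6],[-60,50,6],[-60,-50,6],[-82,28,5],[-82,-28,5],[7,25,36],[7,-25,36],[-7,25,36],[-7,-25,36]])/1000.)+[.4709,.3059,0]
for u,v in proj(c,P):cv2.circle(img,(int(round(u)),int(round(v))),3,(0,0,255),1)
cv2.imwrite('pics/w1.png',cv2.resize(img,None,fx=1.5,fy=1.5))
E
```

```text
grasp_force: 0.0
t 3.0167 mm [  0.2   1.3 119.7] deg [-0.18  0.04 -0.45] F [-0.1 -0.2  1.2] w 60.0 0.0
```

View pics/w1.png

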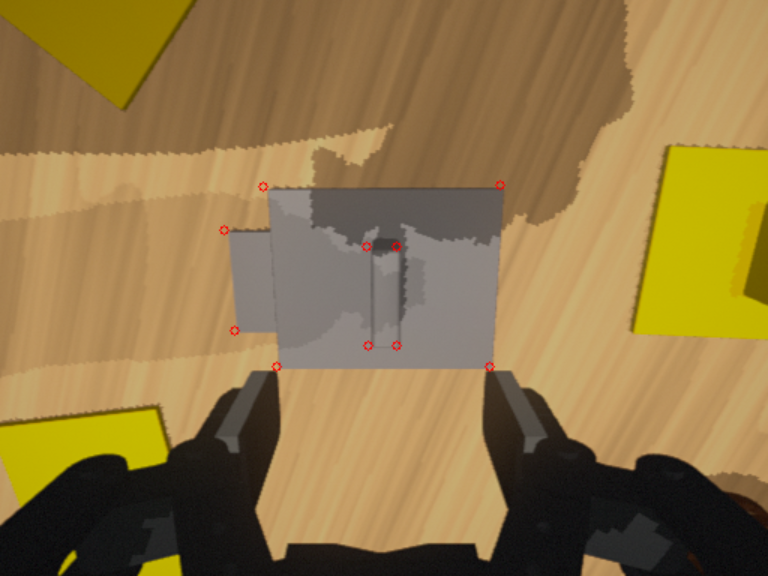

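The projected corners fall within about 3 px (≈2 mm) of the real ones. The rib at (385,290) lies centred between the jaws, so I'll go down and grip.

```bash

python3 -m crank '0 2 119 0 0 -0.5 40;0 2 119 0 0 -0.5 40;0 2 119 0 0 -0.5 40;0 2 119 0 0 -0.5 40;0 2 119 0 0 -0.5 40' | tail -1
python3 -c "
from h import *
go(COV,0,0,0)"
python3 -m crank '0 0 0 0 0 0 8;0 0 0 0 0 0 8;0 0 0 0 0 0 8;0 0 0 0 0 0 8;0 0 0 0 0 0 8'
python3 -m crank '0 0 0 0 0 0 8;0 0 0 0 0 0 8;0 0 -40 0 0 0 8;0 0 -80 0 0 0 8;0 0 -80 0 0 0 8'
python3 -c "
from h import *
go(BOX,25,0,150)"
```

```text
grasp_force: 0.0
t 3.4833 mm [-0.4 -1.8  2.3] deg [-0.08  0.01  0.11] F [ 0.4 -1.   0.6] w 40.1 0.0
time_s: 3.9
tcp_pos: [0.4749, 0.3083, 0.0887]
tcp_rot: [3.135, -0.001, 1.925]
force: [-0.2, 0.0, 6.5]
grip_width: 0.0127
grasp_force: 62.0
time_s: 4.32
tcp_pos: [0.4777, 0.3098, 0.1745]
tcp_rot: [3.125, -0.002, 1.925]
force: [2.0, 0.8, -0.1]
grip_width: 0.0127
grasp_force: 60.9
t 4.3167 mm [-362.8  -15.5  -59.4] deg [ 0.94 -0.25 16.83] F [ 2.   0.8 -0.1] w 12.7 60.920448303222656
```

```bash

python3 -m crank '-60 -5 -60 0 0 0 8;-100 -8 -60 0 0 0 8;-140 -8 -60 0 0 0 8;-180 -8 -60 0 0 0 8;-180 -8 -60 0 0 0 8' | tail -2
python3 -m crank '-180 -8 0 0 0 16.8 8;-180 -8 0 0 0 16.8 8;-180 -8 0 0 0 16.8 8;-180 -8 0 0 0 16.8 8;-180 -8 0 0 0 16.8 8' |tail -2
python3 - <<'E'
from h import *
import cv2
from workcell import robot
go(BOX,25,0,150)
c=robot.camera("wrist");np.savez('w2.npz',**c);d=robot.camera("side");np.savez('s2.npz',**d)
go(BOX,25,0,150)
cv2.imwrite('pics/m2.png',cv2.resize(np.vstack([c['image'],d['image']]),(400*1,600)) if 0 else np.hstack([cv2.resize(c['image'],(400,300)),cv2.resize(d['image'],(400,300))]))
E
```

```text
grip_width: 0.0128
grasp_force: 60.9
grip_width: 0.0125
grasp_force: 60.8
t 5.15 mm [ 4.9  3.7 -6. ] deg [ 0.32  0.23 -0.24] F [ 0.8 -0.3 -1.4] w 12.5 60.82010507583618
t 5.25 mm [ 2.5  4.5 -6.5] deg [ 0.21  0.07 -0.22] F [-0.3  0.7 -1.6] w 12.9 60.820122957229614
```

View pics/m2.png

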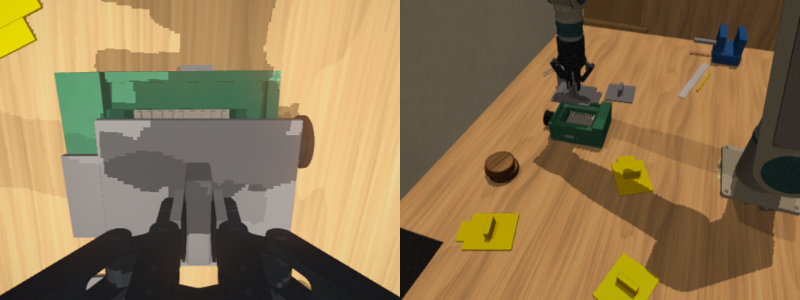

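The cover is held. Its plate edges show in the wrist view, far corners near (95,120) and (302,120), with the tongue to the left. I'll measure its pose in the hand from depth and an enlarged crop.

```bash
python3 - <<'E'
from h import *
import cv2
from workcell import robot
c=dict(np.load('w2.npz'));s=robot.observe()
r0=R.from_euler('xyz',s['tcp_rot'])
def T(p): return r0.inv().apply(p-s['tcp_pos'])*1000
P=np.array([T(dep(c,u,v)) for u in range(140,370,6) for v in range(165,215,4)])
P=P[np.abs(P[:,2]-np.median(P[:,2]))<8]
A=np.c_[P[:,:2],np.ones(len(P))];k=np.linalg.lstsq(A,P[:,2],rcond=None)[0]
print('plane z=',k,'deg x,y slopes',np.degrees(np.arctan(k[:2])),'res',np.std(A@k-P[:,2]),len(P))
cv2.imwrite('pics/c2.png',cv2.resize(c['image'][130:330,60:410],None,fx=2.25,fy=2.25))
E
```

```text
plane z= [7.89565627e-03 1.24609798e-03 8.09316460e+01] deg x,y slopes [0.45237838 0.07139612] res 0.4685196261826412 502
```

View pics/c2.png

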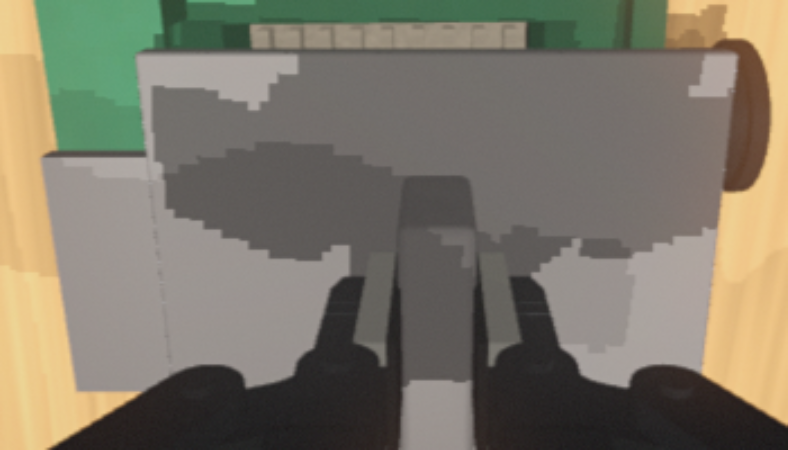

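```bash
python3 - <<'E'
from h import *
from workcell import robot
c=dict(np.load('w2.npz'));s=robot.observe()
r0=R.from_euler('xyz',s['tcp_rot'])
# intersect rays with plane z_tool = zz
C=R.from_euler('xyz',c['attitude']);o=r0.inv().apply(c['position']-s['tcp_pos'])*1000
for (x,y,zz) in [(137,53,81.1),(738,53,81.1),(44,155,82),(77,390,82),(400,178,51),(470,178,51)]:
    d=r0.inv().apply(C.apply(np.linalg.inv(c['mtx'])@[(x+.5)/2.25-.5+60,(y+.5)/2.25-.5+130,1]))
    print((x,y),(o+d*(zz-o[2])/d[2]).round(1))
E
```

```text
(137, 53) [ 45.4 -57.   81.1]
(738, 53) [45.3 61.6 81.1]
(44, 155) [ 24. -79.  82.]
(77, 390) [-32.1 -79.8  82. ]
(400, 178) [29.8 -4.1 51. ]
(470, 178) [29.8  7.6 51. ]
```

```bash
sed -i 's/C.apply(\[0,0,g\])/C.apply([-.0015,.002,g])/; s/g=.083/g=.087/' h.py
python3 -c "
from h import *
go(BOX,45,0,130,15)"
```

```text
t 5.25 mm [ 4.5  0.5 12.8] deg [-14.79   0.09  -0.21] F [-0.3  0.7 -1.6] w 12.9 60.820122957229614
```

```bash

python3 -m crank '4 0 13 -15 0 0 8;4 0 13 -15 0 0 8;4 0 13 -15 0 0 8;4 0 13 -15 0 0 8;4 0 13 -15 0 0 8' | tail -2
python3 - <<'E'
from h import *
import cv2
from workcell import robot
go(BOX,45,0,87,15)
c=robot.camera("side");np.savez('s3.npz',**c)
cv2.imwrite('pics/s3.png',cv2.resize(c['image'][80:220,160:320],None,fx=4,fy=4))
E
```

```text
grip_width: 0.0125
grasp_force: 60.8
t 5.6667 mm [-3.1 -9.8 41.6] deg [ 0.01 -0.    0.09] F [ 0.   0.3 -0.6] w 12.5 60.79081892967224
```

View pics/s3.png

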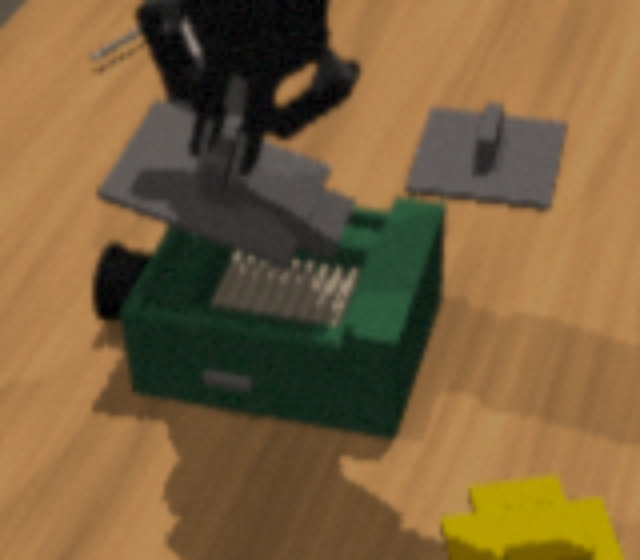

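The cover is tilted the right way: its tongue end at (345,225) is low and faces the lip at (420,220). I'll lower it.

```bash

python3 -m crank '-2 -5 21 0 0 0 8;-3 -10 41 0 0 0 8;-3 -10 41 0 0 0 8;-3 -10 41 0 0 0 8' | sed -n '2p;4p'
python3 -c "
from h import *
go(BOX,45,0,87,15);go(BOX,12,0,86,15)"
```

```text
tcp_pos: [0.5837, -0.035, 0.1695]
force: [0.1, 0.9, -1.9]
t 6.05 mm [ 0.4  0.6 -1.1] deg [-0.13 -0.04  0.04] F [ 0.1  0.9 -1.9] w 12.3 60.735039710998535
t 6.05 mm [  0.4 -31.6  -8.6] deg [-0.13 -0.04  0.04] F [ 0.1  0.9 -1.9] w 12.3 60.735039710998535
```

```bash

python3 -m crank '0 -8 -3 0 0 0 8;0 -16 -5 0 0 0 8;0 -24 -7 0 0 0 8;0 -32 -9 0 0 0 8;0 -32 -9 0 0 0 8' | sed -n '2p;4p'
python3 - <<'E'
from h import *
import cv2
from workcell import robot
go(BOX,12,0,86,15);go(BOX,12,0,75,10)
c=robot.camera("side")
cv2.imwrite('pics/s4.png',cv2.resize(c['image'][90:200,160:290],None,fx=5,fy=5,interpolation=cv2.INTER_CUBIC))
E
```

```text
tcp_pos: [0.5476, -0.037, 0.1702]
force: [0.1, -0.3, -1.9]
t 6.4667 mm [0.3 3.2 1.4] deg [-0.08 -0.02  0.01] F [ 0.1 -0.3 -1.9] w 12.6 60.85087537765503
t 6.4667 mm [ 0.3  7.9 12.3] deg [ 4.92 -0.02  0.01] F [ 0.1 -0.3 -1.9] w 12.6 60.85087537765503
```

View pics/s4.png

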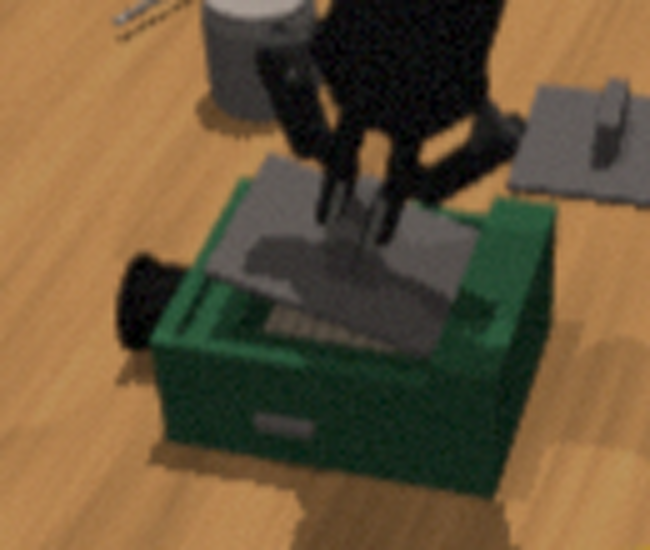

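The tongue is under the lip (the plate edge at (455,290) sits just clear of it) and there is no contact force. Next I'll swing the cover down.

```bash

python3 -c "
from h import *
go(BOX,12,0,80,12);go(BOX,12,0,76,9.5);go(BOX,12,0,72,7)"
```

```text
t 6.5167 mm [0.5 5.2 7.2] deg [ 2.99 -0.    0.  ] F [-0.4 -0.  -1.5] w 12.4 60.85057497024536
t 6.5167 mm [ 0.5  8.  11.3] deg [ 5.49 -0.    0.  ] F [-0.4 -0.  -1.5] w 12.4 60.85057497024536
t 6.5167 mm [ 0.5 10.7 15.5] deg [ 7.99 -0.    0.  ] F [-0.4 -0.  -1.5] w 12.4 60.85057497024536
```

```bash

python3 -m crank '0 5 7 3 0 0 8;0 8 11 5.5 0 0 8;0 11 15 8 0 0 8;0 11 15 8 0 0 8' | sed -n '2p;4p'
python3 -c "
from h import *
go(BOX,12,0,72,7);go(BOX,12,0,68,4.5);go(BOX,12,0,64,2);go(BOX,12,0,61,0)"
```

```text
tcp_pos: [0.5666, -0.0366, 0.1589]
force: [0.5, -1.2, -0.3]
t 6.85 mm [ 1.  -3.7  0.2] deg [0.09 0.02 0.04] F [ 0.5 -1.2 -0.3] w 12.7 60.83964943885803
t 6.85 mm [ 1.  -0.4  4.2] deg [2.59 0.02 0.04] F [ 0.5 -1.2 -0.3] w 12.7 60.83964943885803
t 6.85 mm [1.  2.9 8.4] deg [5.09 0.02 0.04] F [ 0.5 -1.2 -0.3] w 12.7 60.83964943885803
t 6.85 mm [ 1.   5.5 11.6] deg [7.09 0.02 0.04] F [ 0.5 -1.2 -0.3] w 12.7 60.83964943885803
```

```bash

python3 -m crank '0 -1 4 2.5 0 0 8;0 2 8 5 0 0 8;0 5 11 7 0 0 8;0 5 11 7 0 0 8;0 5 11 7 0 0 8' | sed -n '2p;4p'
python3 -c "
from h import *
go(BOX,12,0,61,0);go(BOX,12,0,59,0)"
```

```text
tcp_pos: [0.5717, -0.0361, 0.1487]
force: [-0.7, 0.0, -0.5]
t 7.2667 mm [0.8 1.8 0.7] deg [0.18 0.02 0.03] F [-0.7  0.  -0.5] w 12.8 61.04905128479004
t 7.2667 mm [0.8 1.8 2.7] deg [0.18 0.02 0.03] F [-0.7  0.  -0.5] w 12.8 61.04905128479004
```

No contact yet, so I'll ease down until the force rises.

```bash

python3 -m crank '0 1 1 0 0 0 8;0 1 2 0 0 0 8;0 1 2 0 0 0 8' | sed -n '2p;4p'
python3 -m crank '0 0 1 0 0 0 8;0 0 1 0 0 0 8' | sed -n '2,4p'
python3 -m crank '0 0 1 0 0 0 8;0 0 1 0 0 0 8' | sed -n '2,4p'
```

```text
tcp_pos: [0.5717, -0.036, 0.1487]
force: [-4.0, 0.1, 12.4]
tcp_pos: [0.5717, -0.036, 0.1487]
tcp_rot: [3.139, 0.001, 1.632]
force: [-6.0, -0.3, 16.5]
tcp_pos: [0.5717, -0.036, 0.1486]
tcp_rot: [3.139, 0.001, 1.632]
force: [-7.3, 0.1, 23.2]
```

The wrist is now 60.0 mm above its height at the grasp (0.0887 → 0.1487), so the cover is on the ledge. I'll ease off, open and retreat.

```bash

python3 -m crank '0 0 -2 0 0 0 8;0 0 -3 0 0 0 40;0 0 -3 0 0 0 40;0 0 -3 0 0 0 40;0 0 -3 0 0 0 40' | sed -n '2,6p'
python3 -m crank '0 0 -20 0 0 0 45;0 0 -60 0 0 0 45;0 0 -100 0 0 0 45;0 0 -140 0 0 0 45;0 0 -140 0 0 0 45' | sed -n '2,6p'
python3 - <<'E'
from h import *
import cv2
from workcell import robot
c=robot.camera("wrist");np.savez('w5.npz',**c);d=robot.camera("side")
O=R.from_euler('z',BOX[1],degrees=True);b=np.array([*BOX[0],0])
s=robot.observe();print(s['time_s'],s['force'])
cv2.imwrite('pics/m5.png',np.hstack([cv2.resize(c['image'],(420,315)),cv2.resize(d['image'][90:200,160:290],(372,315))]))
v,u=np.mgrid[0:384:3,0:512:3];v=v.ravel();u=u.ravel()
z=c['depth'][v,u];W=c['position']+R.from_euler('xyz',c['attitude']).apply((np.linalg.inv(c['mtx'])@np.c_[u,v,np.ones(len(u))].T).T*z[:,None])
B=O.inv().apply(W-b)*1000
for x0 in(-80,-60,-40,-20,20,40,60,70,80):
  print(x0,[ (round(float(np.median(B[m,2])),1) if (m:=(abs(B[:,0]-x0)<4)&(abs(B[:,1]-y0)<5)&(z>0)).sum()>2 else None) for y0 in(-66,-55,-40,-20,0,20,40,55,66)])
E
```

```text
tcp_pos: [0.5712, -0.0358, 0.1467]
tcp_rot: [-3.141, -0.0, 1.632]
force: [0.5, -0.5, 0.2]
grip_width: 0.04
grasp_force: 0.0
tcp_pos: [0.576, -0.0366, 0.2961]
tcp_rot: [3.127, 0.003, 1.632]
force: [1.0, -0.3, 0.6]
grip_width: 0.0448
grasp_force: 0.0
8.7833 [-0.80790107 -0.6524272   0.30964855]
-80 [83.9, 84.3, 84.1, 84.5, 84.0, 83.9, 84.2, 84.5, 84.1]
-60 [84.3, 84.6, 84.5, 84.5, 84.4, 84.6, 83.9, 83.6, 84.0]
-40 [64.3, 61.2, 67.5, 67.5, 67.6, 67.2, 66.5, 60.9, 70.9]
-20 [69.1, 61.5, 67.1, 67.1, 279.4, 67.0, 67.1, 61.2, 70.7]
20 [70.4, 60.6, 67.0, 67.3, 67.1, 66.9, 67.2, 60.6, 71.0]
40 [70.8, 61.8, 67.0, 67.3, 252.6, 299.9, 67.3, 61.5, 70.6]
60 [70.5, 61.5, 67.2, 66.7, 283.9, 67.3, 67.1, 61.2, 70.8]
70 [66.5, 61.0, 64.0, 62.0, 63.9, 64.1, 61.6, 61.1, 71.1]
80 [70.7, 69.3, 65.8, 65.7, 67.6, 62.9, 67.5, 66.1, 70.7]
```

View pics/m5.png

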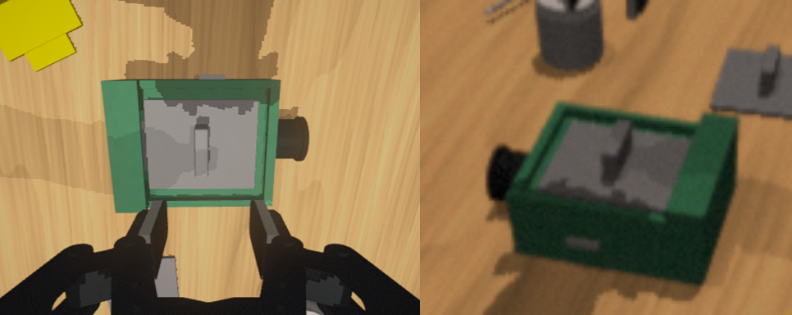

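The cover lies flat: its top reads 67 mm everywhere, with the ledge at 61 and the lip at 84, so a +1 mm bias. It sits inside the rim with the tongue under the lip and the gripper clear.

```bash
python3 -c "
from workcell import robot
print(robot.job_done())"
```

```text
the job is handed in; nothing more can be done
None
```

The grey tongued cover is hooked under the lip and lies flat on the ledge inside the rim, released; the plain cover was left alone, and the job was handed in at about 9 s of the 40 s allowed.

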